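Seat the adapter plate in the shaker's spring-clip bracket

TASK

Take the aluminium adapter plate off the green mat by its orange handle and slide its two ears down into the spring-clip slots of the bracket with blue posts on the shaker, until it is past the clips and sits flat, fully home on the bracket's floor; then let go. Press firmly but gently, going by feel: the bracket floats on springs and must never take more than about 25 N. Leave everything else on the bench where it is.

Things in the scene. Friction and masses are not known exactly. Their poses are not given: they have to be found in the camera images.
- plate_grip (a point): Point in the orange handle of the loose aluminium plate, on its centre line, 33 mm above the plate's underside. The handle is upright, 40 (x) x 16 (y) x 40 mm high, on the middle of the plate's upper face (10 mm up to 50 mm above the underside). Grasp it across y. x along the handle, y from ear to ear, z up. The plate weighs about 0.3 kg.
- ear (a point): Middle of one of the two ears of the plate, 5 mm above its underside. Plate: 86 (x) x 128 (y) x 10 mm; on each y end an ear 14 (x) x 12 (y) x 10 mm, 152 mm over both ears. The plate is symmetrical: either ear may go in either slot.
- mat: Green mat, 150 x 190 x 3 mm, fixed to the bench; origin under its centre. The plate starts lying flat on it.
- bracket: Dark steel bracket with blue posts on the white shaker. Origin: centre of its floor's upper face (100 x 160 mm); with the plate home, plate_grip is 33 mm above it. x across the slots, y from slot to slot, z up. It floats on damped springs: gives straight down about 1 mm per N, bottoms after 21 mm, springs back up when released. So it sinks under the push; a push of 16 to 18 N brings the plate home.
- slot (a point): Middle of one slot (the other mirrors it in y), 34 mm above the bracket's floor. Between two posts 34 mm high, with mouths flared up to 40 mm, the slot is open upward and 17 mm wide in x: 1.5 mm play each side of an ear. The posts' inner faces are 131.4 mm apart in y: 1.7 mm play at each end of the plate.
- clip0: One of four copper spring clips, one on each x side of each slot; origin on the slot's middle at floor height. They slope inward from 31 to 13 mm above the floor, to 9 mm apart, then out again over a seated ear. Passing all four takes some 8 to 15 N downward (friction varies); below that the plate drags down until they snap in above the ears.
- shaker: White and blue plate shaker, fixed, 220 (x) x 200 (y) mm, its top 62 mm above the bench; origin under its centre. Carries the bracket.
- tipbox: Bystander: blue box of white pipette tips, 85 x 122 x 76 mm, origin under its centre. Leave it alone.
- timer: Bystander: white timer lying flat, 60 x 70 x 17 mm, origin under its centre. Leave it alone.
- wellplate: Bystander: white 96-well plate, 86 x 128 x 14 mm, no handle or ears, origin under its centre. Leave it alone.
- marker: Bystander: black and red marker pen, 120 mm long, 11 mm thick, origin under its centre. Leave it alone.

How it is judged:
By the outcome, as a careful person would: the job done as asked, in the order asked, and still so for the second after the job is handed in, with the robot touching nothing.
It also fails if it takes over 46 s, if anything falls off the work surface, if the arm or the gripper's body presses on something with over 40 N, if the wrist force passes 120 N, or if a joint passes its speed limit or range.

ROBOT

A 7-joint arm with a two-finger parallel gripper is mounted at the origin on the work surface. World frame = base frame: x ahead of the robot, y to its left, z up, the work surface at z = 0. Lengths are in mm, angles in rad, forces in N, time in s.
With the tool pointing down it reaches from about 375 to 925 mm from the base axis. Payload 3.1 kg.
Tool frame: the origin (TCP) lies on the centre line of the jaws, within the pads' length; the fingertips stand 25 mm ahead of it and the grasp point (between the pads) lies 6 mm ahead of it; z points along the fingers, y is the line along which they close (so a half turn about z gives the same grasp; the last joint's range is limited). The gripper opens to 85 mm and grips with 20 to 120 N. Pads are 22 mm wide; open, the fingers measure 114 mm over their backs; the gripper's body (76 mm by 85 mm) begins 54 mm behind the grasp point. The pads swing forward as they close: fully open they stand 13 mm farther back than shut.
Start: joints at [1.234, 0.383, 0.044, 1.598, -0.018, 1.161, -0.05], TCP at [153.769, -631.552, 235.069] pointing down, gripper open.
Joint ranges: [-2.61, 2.61], [-0.41, 2.15], [-1.48, 1.57], [0, 2.5], [-1.57, 4.71], [0.05, 1.97], [-2.85, 2.85]. Speed limits (rad/s): [2.79, 2.79, 3.14, 3.14, 3.14, 3.14, 3.14].

INTERFACE

Orientations are given as a rotation vector (axis times angle).
In Python, from rig import * gives the robot as it stands.
- The arm moves only by the tool arm_command, never from a script. Its argument "plan" is a list of rows, each a list of 3 entries, a list of its own where there are three numbers: the shift along the tool's x, y, z in m, then the turn about the tool's z in rad, then the opening, from 0 (shut) to 1 (fully open). A call has exactly 8 rows; each row shifts and turns the commanded pose from where the row before left it, along the tool's axes as they then stand; what a row does not reach is not made up. A row lasts 1/8 s, in which the tool goes at most 62.5 mm and 10.7 degrees, less where a joint would pass 70% of its speed; a pose out of reach is approached as far as the arm can. A call is refused whole if a number of a shift passes 0.0625 or a number of a turn 0.188, either way. A call with a gripper value outside its range is refused whole. The fingers move at their own pace and stop on an object; "newtons" is the grip in N (left out, the last holds). Time passes only in rows, so rows that do not move let the fingers close, or fill a call up. It gives the time, the measured TCP pose, the force, the opening and the grip force at its end, in the units of the state.
- sense(): the state, without advancing time (a new reading comes with each control period).
- camera(name): name is "side" or "top" or "wrist"; returns the picture (420x560x3 uint8, red, green, blue); there is no depth.
- camera_params(name): a dict with "fov_y" (degrees; the focal length in pixels is half the picture's height over the tangent of half this angle, whatever the lens; pixels are square), "cx", "cy" (the principal point, pixels), "dist" ([k1, k2, p1, p2, k3] as OpenCV has them; the pictures are not rectified), "R" (3x3) and "t" (3): a world point X has camera coordinates R X + t; the wrist camera has in their place "T_tool_cam" (4x4, takes a point from camera to tool coordinates, whose origin is the TCP and whose axes are the flange's). Camera axes: x right, y down, z forward; pixel columns grow to the right and rows downward; lengths in mm; the calibration is good to about 2 mm. A picture is of the moment at which its call begins: read the wrist's pose just before it. camera_params takes no time and is no camera call.
- close_job(): hands the job in; it is judged then, once.
The state is a dict: "clock": time; "joint_pos": joint angles; "dq": joint speeds; "effort": joint torques, N m; "eef_pos": TCP position; "eef_rot": TCP orientation; "contact_force": force on the tool from outside, world axes, zero at the start; "moment": the same for the moment, N m; "grip_width": opening from 0.0 (shut) to 1.0 (fully open); "gripper_force": force on a finger pad.
Only numpy, scipy, OpenCV 4.12 (cv2) and the standard library are available. Lean on these libraries where they do the work, as an engineer would, in place of code of your own. Each camera call takes 0.05 s, during which the arm holds its last target. There are 200 camera calls.

## Working session

There is one attempt and no reset: what is moved stays moved. The work goes in short steps, Python scripts to look and compute and a tool call to move; the robot and the scene stay as the last step left them, time stands still between calls to the robot, and variables do not carry over. Pictures are saved under pics/ and viewed, at most 13 in all, crops included, and the job is handed in when it is done.

Besides the shell and the picture viewer there is one more tool, called after "Emit:" as name([rows], argument=value, ...), one row to a line, values as JSON. arm_command: Moves the arm, as the interface text tells. Its arguments: {"type":"object","properties":{"plan":{"type":"array"},"newtons":{"type":"number"}},"required":["plan"]}

```bash
mkdir -p pics; cat > h.py <<'E'
from rig import *
import numpy as np, cv2
from scipy.spatial.transform import Rotation as Ro
def save(n,f): im=camera(n); cv2.imwrite('pics/'+f,im[:,:,::-1]); return im
def K(n):
    p=camera_params(n); f=210/np.tan(np.radians(p['fov_y'])/2)
    return p,np.array([[f,0,p['cx']],[0,f,p['cy']],[0,0,1.]]),np.array(p['dist'],float)
def pose(n,s=None):
    p=camera_params(n)
    if n=='wrist':
        T=np.eye(4);T[:3,:3]=Ro.from_rotvec(s['eef_rot']).as_matrix();T[:3,3]=s['eef_pos']
        M=T@np.array(p['T_tool_cam']);return M[:3,:3],M[:3,3]
    R=np.array(p['R']);return R.T,-R.T@np.array(p['t'])
def ray(n,uv,z,s=None):
    p,k,d=K(n);R,c=pose(n,s)
    q=cv2.undistortPoints(np.array(uv,float).reshape(-1,1,2),k,d)[:,0]
    D=np.c_[q,np.ones(len(q))]@R.T
    return c+D*((z-c[2])/D[:,2])[:,None]
E
python3 - <<'E'
from h import *
s=sense();print(s)
a=save('top','top.png');b=save('side','side.png');
for n in('top','side','wrist'):print(n,camera_params(n))
c=save('wrist','wrist.png')
E
```

```text
{'clock': 0.0, 'joint_pos': array([ 1.23419487,  0.38385824,  0.04382682,  1.59958545, -0.01790827,
        1.16119095, -0.04988436]), 'dq': array([-0.00070838,  0.0015022 ,  0.00149124, -0.00010018, -0.00024925,
       -0.00136723,  0.0015288 ]), 'effort': array([ 5.79878520e-05, -4.33464146e+01,  1.02480825e+00, -2.49514729e+01,
        1.05853789e-02,  1.14338624e-02, -1.50942861e-05]), 'eef_pos': array([ 153.52938568, -630.64379714,  233.66670316]), 'eef_rot': array([-3.11661366e+00, -3.74060240e-01,  7.02202152e-04]), 'contact_force': array([ 0.03134325,  0.07102446, -0.95805825]), 'moment': array([-0.03400615,  0.04386142, -0.01740074]), 'gripper_force': 0.0, 'grip_width': 1.0022318101690832}
top {'fov_y': 43.32432256577049, 'cx': 281.0430118875738, 'cy': 209.0481814122409, 'dist': array([-0.11570896,  0.        ,  0.        ,  0.        ,  0.        ]), 'R': array([[ 0.02173741, -0.99946663,  0.024371  ],
       [-0.99000336, -0.02491671, -0.13882544],
       [ 0.13935864, -0.02110966, -0.99001695]]), 't': array([ 19.67588993, 600.0244462 , 975.77710306])}
side {'fov_y': 50.06
[... 169 characters left out ...]
.26820657, -0.00280243],
       [-0.19643387, -0.69836927, -0.68825439],
       [ 0.18263722,  0.66358541, -0.72546402]]), 't': array([-530.08720521,  201.24650042,  809.59235516])}
wrist {'fov_y': 65.14956703514186, 'cx': 272.9386691903053, 'cy': 209.04048082226004, 'dist': array([-0.0372912,  0.       ,  0.       ,  0.       ,  0.       ]), 'T_tool_cam': array([[ 7.42174580e-06, -9.59426146e-01, -2.81960052e-01,
         7.31440967e+01],
       [ 9.99999939e-01,  1.05507913e-04, -3.32690055e-04,
         8.79113341e-01],
       [ 3.48940553e-04, -2.81960032e-01,  9.59426088e-01,
        -1.38410555e+02],
       [ 0.00000000e+00,  0.00000000e+00,  0.00000000e+00,
         1.00000000e+00]])}
```

View pics/top.png

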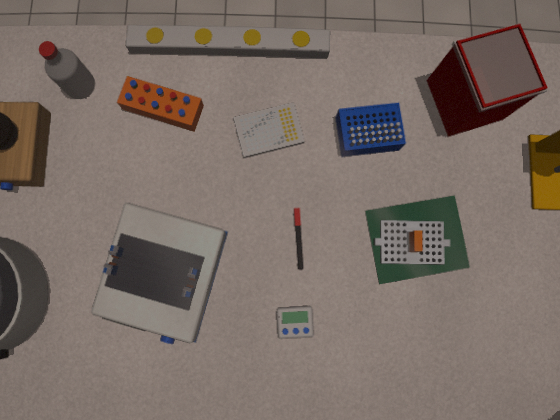

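View pics/side.png

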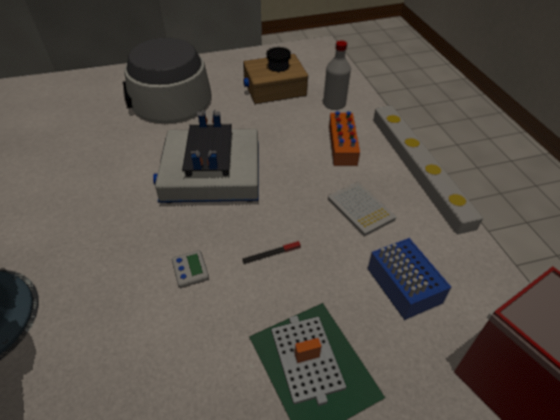

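The top view shows the plate at about (413,242), its orange handle at (418,240) and its ears at (378,242) and (447,243). The bracket is at (155,272), with blue posts around (115,257) and (190,283). In the side view the posts are at (203,118), (216,118), (196,160) and (213,160), and the handle is at (308,350).

```bash
python3 - <<'E'
from h import *
t=cv2.imread('pics/top.png');s=cv2.imread('pics/side.png')
def comps(im,lo,hi,box,mn=6):
    x0,y0,x1,y1=box;h=cv2.cvtColor(im,cv2.COLOR_BGR2HSV)[y0:y1,x0:x1]
    m=cv2.inRange(h,lo,hi);n,l,st,c=cv2.connectedComponentsWithStats(m)
    return [(st[i].tolist(),(c[i]+[x0,y0]).round(1).tolist()) for i in range(1,n) if st[i][4]>=mn]
print('handle',comps(t,(3,120,80),(20,255,255),(360,195,470,285)),comps(s,(3,120,80),(20,255,255),(250,300,380,419)))
print('posts',comps(t,(95,90,40),(125,255,255),(90,205,220,325)),comps(s,(95,90,40),(125,255,255),(180,100,250,180)))
p=ray('top',[(378,242),(447,243)],8);print(p,np.linalg.norm(p[0]-p[1]))
print('shaker',ray('top',[(126,204),(226,232),(193,341),(95,312)],62))
A=cv2.resize(t[225:320,90:220],(780,570),interpolation=cv2.INTER_CUBIC);cv2.imwrite('pics/c1.png',A)
E
```

```text
handle [([54, 36, 9, 21, 172], [417.7, 241.0])] [([46, 38, 25, 15, 245], [307.7, 345.1])]
posts [([20, 41, 4, 5, 15], [111.4, 248.0]), ([14, 63, 3, 4, 10], [104.8, 269.3]), ([103, 64, 4, 5, 16], [194.2, 271.1]), ([96, 87, 4, 4, 12], [187.6, 293.6])] [([11, 54, 6, 4, 21], [193.4, 155.7]), ([30, 54, 7, 4, 21], [212.9, 155.4])]
[[ 542.82401673 -161.24147245    8.        ]
 [ 543.61995854 -302.10881746    8.        ]] 140.8695936382215
shaker [[598.79031881 327.94030456  62.        ]
 [550.5627718  136.26138395  62.        ]
 [348.27099464 190.25480057  62.        ]
 [395.07724057 375.02928197  62.        ]]
```

View pics/c1.png

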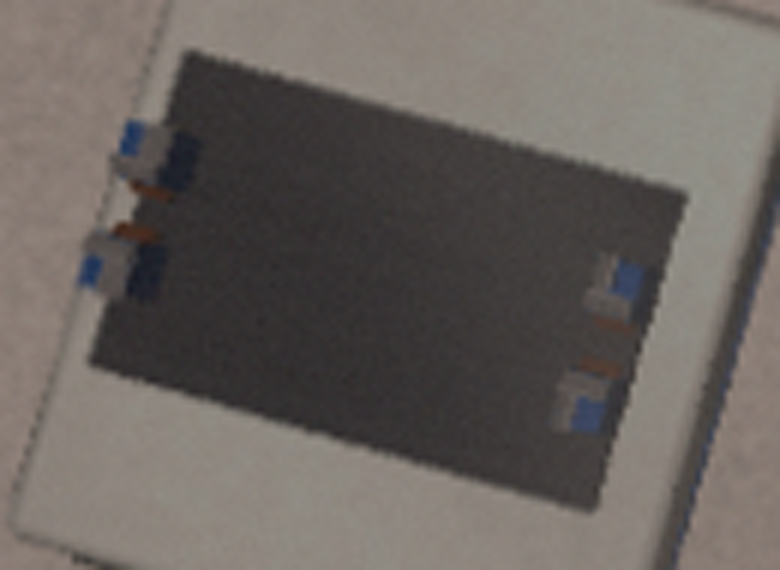

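The crop shows the dark floor's corners at full-image pixels (121.7,233.3), (204.5,256.7), (189.5,310.3) and (105,285.8). The posts and copper clips sit at both short ends.

```bash
python3 - <<'E'
from h import *
c=[(121.7,233.3),(204.5,256.7),(189.5,310.3),(105,285.8)]
for z in(80,95,110):
    p=ray('top',c,z);print(z,p.mean(0),[np.linalg.norm(p[i]-p[(i+1)%4]).round(1) for i in range(4)],np.degrees(np.arctan2(*(p[1]-p[0])[:2])))
# post tops triangulate near posts
for n in('top','side'): print(n,pose(n)[1])
for z in (110,120,130,140):
    a=ray('top',[(194.2,271.1),(187.6,293.6),(111.4,248),(104.8,269.3)],z);print(z,a[:,:2].round(0).tolist(),ray('side',[(212.9,155.4),(193.4,155.7)],z)[:,:2].round(0).tolist())
E
```

```text
80 [473.29810681 262.37470367  80.        ] [np.float64(159.9), np.float64(100.4), np.float64(161.9), np.float64(100.4)] -165.94200790207276
95 [473.0553064  259.16740724  95.        ] [np.float64(157.4), np.float64(98.9), np.float64(159.4), np.float64(98.9)] -165.9420079020728
110 [472.812506   255.96011081 110.        ] [np.float64(155.0), np.float64(97.3), np.float64(156.9), np.float64(97.3)] -165.94200790207276
top [ 457.61554771   55.21435783 1048.85500272]
side [ 402.33333719 -538.86218111  724.35337795]
110 [[475.0, 186.0], [436.0, 196.0], [512.0, 336.0], [474.0, 346.0]] [[477.0, 198.0], [438.0, 209.0]]
120 [[475.0, 185.0], [436.0, 195.0], [511.0, 333.0], [474.0, 343.0]] [[476.0, 186.0], [437.0, 196.0]]
130 [[475.0, 183.0], [436.0, 193.0], [511.0, 330.0], [473.0, 340.0]] [[475.0, 174.0], [436.0, 184.0]]
140 [[475.0, 182.0], [436.0, 192.0], [510.0, 327.0], [473.0, 337.0]] [[474.0, 162.0], [436.0, 172.0]]
```

Emit:
arm_command([
  [[0.059,-0.037,0],0,1],
  [[0.05,-0.03,0],0,1],
  [[0.05,-0.03,0],0,1],
  [[0.05,-0.03,0],0,1],
  [[0.05,-0.033,0],0,1],
  [[0.05,-0.033,0],0,1],
  [[0.05,-0.033,0],0,1],
  [[0.05,-0.03,0],0,1],
])

```text
clock: 1.15
eef_pos: [486.4, -289.4, 234.9]
eef_rot: [-3.119, -0.374, 0.0]
contact_force: [-0.4, -0.9, -0.1]
grip_width: 0.999
gripper_force: 0.0
```

Emit:
arm_command([
  [[0.05,-0.03,0],0,1],
  [[0.014,-0.01,0],0,1],
  [[0,0,0],0,1],
  [[0,0,0],0,1],
  [[0,0,0],0,1],
  [[0,0,0],0,1],
  [[0,0,0],0,1],
  [[0,0,0],0,1],
])

```text
clock: 2.15
eef_pos: [538.2, -237.3, 235.1]
eef_rot: [3.119, 0.374, 0.0]
contact_force: [-0.4, 0.2, 0.6]
grip_width: 0.999
gripper_force: 0.0
```

```bash
python3 - <<'E'
from h import *
s=sense();print(s['eef_pos'],s['eef_rot']);np.savez('s1.npz',p=s['eef_pos'],r=s['eef_rot']);im=save('wrist','w1.png')
E
```

```text
[ 538.22186278 -237.34363678  235.13514856] [3.11924987e+00 3.73776717e-01 1.25503086e-04]
```

View pics/w1.png

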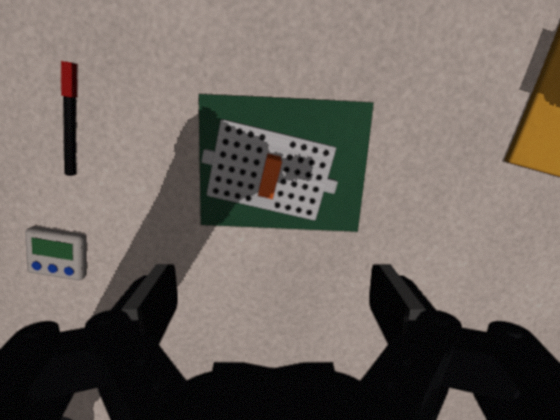

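The wrist view shows the plate on the mat, with ear ends at (203,156) and (337,188) and the handle at about (270,176).

```bash
python3 - <<'E'
from h import *
z=np.load('s1.npz');s=dict(eef_pos=z['p'],eef_rot=z['r'])
im=cv2.imread('pics/w1.png');h=cv2.cvtColor(im,cv2.COLOR_BGR2HSV)
m=cv2.inRange(h,(2,130,50),(18,255,255));m[:,:180]=0;m[:,380:]=0;m[:100]=0;m[240:]=0
c=max(cv2.findContours(m,0,2)[0],key=cv2.contourArea);print(cv2.minAreaRect(c),cv2.boxPoints(cv2.minAreaRect(c)).round(1).tolist())
# plate = non-green blob inside the mat, largest contour
g=cv2.inRange(h,(45,60,20),(90,255,255));g[:,:180]=0;g[:,390:]=0;g[250:]=0
mc=max(cv2.findContours(g,0,2)[0],key=cv2.contourArea);f=np.zeros_like(g);cv2.drawContours(f,[cv2.convexHull(mc)],0,255,-1)
f=cv2.erode(f,np.ones((5,5)))&~g;f=cv2.morphologyEx(f,cv2.MORPH_OPEN,np.ones((3,3)))
pc=max(cv2.findContours(f,0,2)[0],key=cv2.contourArea);print('plate rect',cv2.minAreaRect(pc),cv2.boundingRect(pc))
bp=cv2.boxPoints(cv2.minAreaRect(pc))
B=ray('wrist',bp,13,s);print('plate px->world',B.round(1).tolist(),B.mean(0),[np.linalg.norm(B[i]-B[i-1]).round(1) for i in range(4)])
for i in range(4): d=B[i]-B[i-1];print(np.degrees(np.arctan2(d[1],d[0])).round(1))
e=ray('wrist',[(203,156),(337,188)],13,s);print('ears',e,np.linalg.norm(e[0]-e[1]),e.mean(0));
d=e[0]-e[1];print('yaw of plate x',np.degrees(np.arctan2(-d[0],d[1])))
hc=ray('wrist',[cv2.minAreaRect(c)[0]],53,s);print('handle@53,33',hc,ray('wrist',[cv2.minAreaRect(c)[0]],33,s))
R=Ro.from_rotvec(s['eef_rot']).as_matrix();print('tool yaw',np.degrees(np.arctan2(R[1,0],R[0,0])))
E
```

```text
((269.8180236816406, 175.89834594726562), (15.746454238891602, 42.48679733276367), 13.240520477294922) [[257.29998779296875, 194.8000030517578], [267.0, 153.39999389648438], [282.29998779296875, 157.0], [272.6000061035156, 198.39999389648438]]
plate rect ((269.263916015625, 170.00328063964844), (138.74057006835938, 79.24761199951172), 13.240518569946289) (202, 119, 136, 102)
plate px->world [[503.8, -153.2, 13.0], [591.3, -157.5, 13.0], [593.2, -306.3, 13.0], [503.4, -312.0, 13.0]] [ 547.93329244 -232.24776908   13.        ] [np.float64(158.8), np.float64(87.6), np.float64(148.8), np.float64(89.9)]
89.9
-2.8
-89.3
-176.4
ears [[ 547.23103843 -157.16396255   13.        ]
 [ 547.49893142 -309.96517564   13.        ]] 152.8014479294986 [ 547.36498493 -233.56456909   13.        ]
yaw of plate x 0.10045157215136362
handle@53,33 [[ 550.37571151 -232.01277686   53.        ]] [[ 546.68734431 -232.7053146    33.        ]]
tool yaw 13.666234028222119
```

Emit:
arm_command([
  [[0.01,-0.002,0.03],0.12,1],
  [[0,0,0.04],0.118,1],
  [[0,0,0.04],0,0.6],
  [[0,0,0.025],0,0.6],
  [[0,0,0],0,0.6],
  [[0,0,0],0,0.6],
  [[0,0,0],0,0.6],
  [[0,0,0],0,0.6],
])

```text
clock: 3.2
eef_pos: [548.5, -233.2, 101.5]
eef_rot: [3.141, 0.001, 0.004]
contact_force: [0.2, 1.1, 0.4]
grip_width: 0.595
gripper_force: 0.0
```

```bash
python3 - <<'E'
from h import *
s=sense();im=save('wrist','w2.png')
h=cv2.cvtColor(im,cv2.COLOR_RGB2HSV)
m=cv2.inRange(h,(2,130,50),(18,255,255));m[:,:120]=0;m[:,440:]=0
c=max(cv2.findContours(m,0,2)[0],key=cv2.contourArea);r=cv2.minAreaRect(c);print(r)
R=Ro.from_rotvec(s['eef_rot']).as_matrix();print(s['eef_pos'],'tool yaw',np.degrees(np.arctan2(R[1,0],R[0,0])))
b=ray('wrist',cv2.boxPoints(r),53,s);print(b.round(1).tolist(),b.mean(0))
E
```

```text
((270.5, 230.5), (73.0, 25.0), 90.0)
[ 548.54507004 -233.23529523  101.52396654] tool yaw 0.045173750822631184
[[576.2, -225.0, 53.0], [576.2, -239.6, 53.0], [529.2, -240.1, 53.0], [529.2, -224.4, 53.0]] [ 552.69867723 -232.26093441   53.        ]
```

View pics/w2.png

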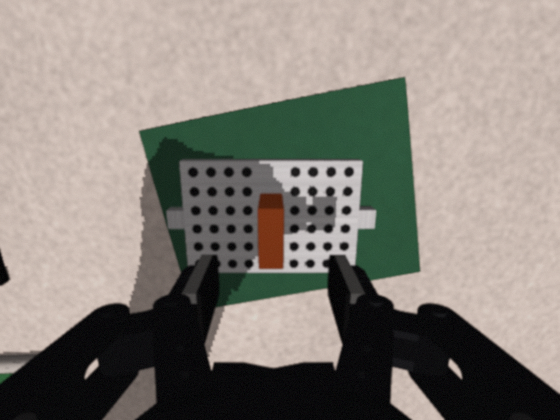

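The wrist view shows the handle centred at column 271 and square to the jaws, with the ears at (176,218) and (367,218).

Emit:
arm_command([
  [[0,-0.0007,0.03],0,0.6],
  [[0,0,0.017],0,0.6],
  [[0,0,0.0095],0,0.5],
  [[0,0,0],0,0.4],
  [[0,0,0],0,0],
  [[0,0,0],0,0],
  [[0,0,0],0,0],
  [[0,0,0],0,0],
], newtons=90)

```text
clock: 4.25
eef_pos: [548.5, -232.5, 44.7]
eef_rot: [3.141, 0.001, 0.003]
contact_force: [-0.4, 0.2, 6.2]
grip_width: 0.156
gripper_force: 90.1
```

Emit:
arm_command([
  [[0,0,0],0,0],
  [[0,0,0],0,0],
  [[0,0,0],0,0],
  [[0,0,-0.02],0,0],
  [[0,0,-0.04],0,0],
  [[0,0,-0.05],0,0],
  [[0,0,-0.05],0,0],
  [[0,0,0],0,0],
])

```text
clock: 5.25
eef_pos: [551.0, -233.3, 209.6]
eef_rot: [3.137, 0.001, 0.016]
contact_force: [1.0, 0.4, -2.5]
grip_width: 0.163
gripper_force: 89.4
```

Emit:
arm_command([
  [[-0.006,-0.02,0],0,0],
  [[-0.012,-0.04,0],0,0],
  [[-0.017,-0.055,0],0,0],
  [[-0.018,-0.058,0],0,0],
  [[-0.018,-0.058,0],0,0],
  [[-0.018,-0.058,0],0,0],
  [[-0.018,-0.058,0],0,0],
  [[-0.018,-0.058,0],0,0],
])

```text
clock: 6.25
eef_pos: [418.1, 174.2, 201.3]
eef_rot: [3.14, 0.003, -0.008]
contact_force: [1.2, 0.9, -1.8]
grip_width: 0.154
gripper_force: 89.4
```

Emit:
arm_command([
  [[-0.017,-0.055,0],0,0],
  [[-0.012,-0.036,0],0,0],
  [[-0.006,-0.02,0],0.06,0],
  [[0,0,0],0.124,0],
  [[0,0,0],0.06,0],
  [[0,0,0],0,0],
  [[0,0,0],0,0],
  [[0,0,0],0,0],
])

```text
clock: 7.25
eef_pos: [386.6, 283.4, 203.1]
eef_rot: [3.118, -0.38, -0.001]
contact_force: [0.0, 0.3, -2.2]
grip_width: 0.155
gripper_force: 89.4
```

```bash
python3 - <<'E'
from h import *
s=sense();im=save('wrist','w3.png')
np.savez('s3.npz',p=s['eef_pos'],r=s['eef_rot']);print(s['eef_pos'],s['contact_force'],s['joint_pos'])
R=Ro.from_rotvec(s['eef_rot']).as_matrix();print(R.round(4))
cv2.imwrite('pics/w3b.png',cv2.resize(im[:,:,::-1],(800,600),interpolation=cv2.INTER_CUBIC))
E
```

```text
[386.56741974 283.44864055 203.12019351] [ 0.04700679  0.32972981 -2.23210074] [-0.10561649  0.1436946  -0.64990241  2.00238522  0.10118623  1.02783419
 -2.61636435]
[[ 9.707e-01 -2.402e-01 -9.000e-04]
 [-2.402e-01 -9.707e-01 -6.000e-04]
 [-7.000e-04  8.000e-04 -1.000e+00]]
```

View pics/w3b.png

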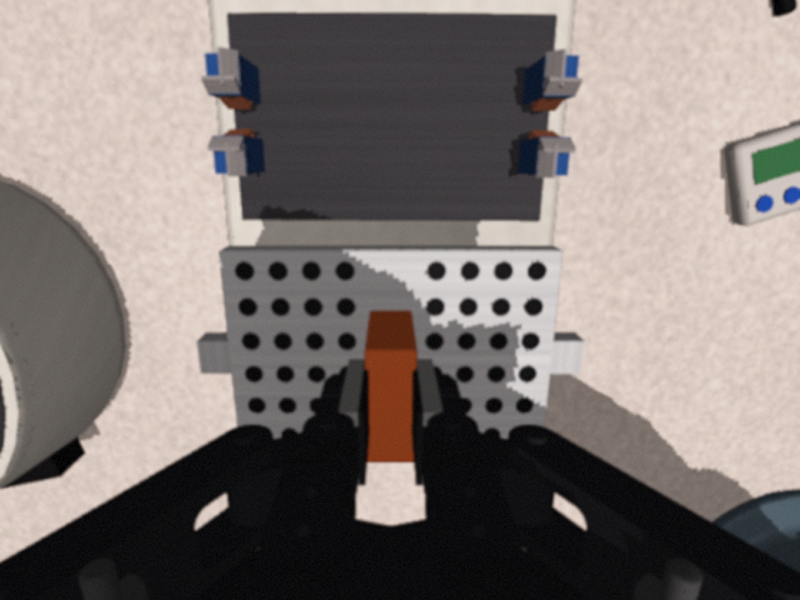

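The wrist view (800x600 scaling) shows these pixels:
- **Floor corners:** (228,14), (555,14), (540,219) and (242,219).
- **Blue post tops:** (212,65), (221,162), (571,66) and (562,163).
- **Held plate:** ear tips at (200,354) and (582,352), with the far edge from (222,249) to (559,248).

```bash
python3 - <<'E'
from h import *
z=np.load('s3.npz');s=dict(eef_pos=z['p'],eef_rot=z['r']);R=Ro.from_rotvec(z['r']).as_matrix()
def T(px,zz): return (ray('wrist',np.array(px)*.7,zz,s)-z['p'])@R
def rep(n,q): print(n,q[:,:2].round(1).tolist(),'mid',q[:,:2].mean(0).round(2))
im=cv2.imread('pics/w3.png');h=cv2.cvtColor(im,cv2.COLOR_BGR2HSV)
m=cv2.inRange(h,(100,120,110),(125,255,255));m[130:]=0;m[:,420:]=0
n,l,st,c=cv2.connectedComponentsWithStats(m);print([(st[i][4],c[i].round(1).tolist()) for i in range(1,n) if st[i][4]>15])
for zz in (76,80,84,88):
    q=T([(228,14),(555,14),(540,219),(242,219)],zz);rep('floor%d'%zz,q);print([np.linalg.norm(q[i]-q[i-1]).round(1) for i in range(4)],'ang',np.degrees(np.arctan2(*(q[1]-q[0])[:2])).round(2),np.degrees(np.arctan2(*(q[2]-q[3])[:2])).round(2))
b=c[[i for i in range(1,n) if st[i][4]>15]]/.7
for zz in (114,118,122): rep('blue%d'%zz,T(b,zz))
rep('ears',T([(200,354),(582,352)],z['p'][2]-31.7));rep('ear edges(x)',T([(200,337),(200,372),(582,335),(582,372)],z['p'][2]-31.7));rep('far edge',T([(222,250),(559,248)],z['p'][2]-31.7))
E
```

```text
[(np.int32(97), [148.2, 44.6]), (np.int32(95), [399.6, 46.3]), (np.int32(92), [154.0, 113.5]), (np.int32(90), [393.2, 114.5])]
floor76 [[146.1, -82.3], [146.1, 83.9], [42.1, 84.7], [42.1, -83.4]] mid [94.12  0.74]
[np.float64(104.0), np.float64(166.2), np.float64(104.0), np.float64(168.1)] ang 0.01 0.0
floor80 [[145.0, -81.0], [145.0, 82.7], [42.6, 83.4], [42.6, -82.1]] mid [93.81  0.73]
[np.float64(102.4), np.float64(163.7), np.float64(102.4), np.float64(165.5)] ang 0.01 0.0
floor84 [[143.9, -79.8], [143.9, 81.4], [43.1, 82.1], [43.1, -80.9]] mid [93.5   0.72]
[np.float64(100.9), np.float64(161.2), np.float64(100.9), np.float64(163.0)] ang 0.01 0.0
floor88 [[142.8, -78.5], [142.8, 80.1], [43.5, 80.9], [43.5, -79.6]] mid [93.18  0.71]
[np.float64(99.3), np.float64(158.7), np.float64(99.3), np.float64(160.5)] ang 0.01 0.0
blue114 [[115.7, -79.4], [114.7, 80.9], [73.2, -79.6], [72.6, 80.7]] mid [94.06  0.62]
blue118 [[115.0, -78.0], [114.0, 79.5], [73.2, -78.2], [72.6, 79.2]] mid [93.69  0.61]
blue122 [[114.3, -76.6], [113.3, 78.0], [73.2, -76.8], [72.6, 77.8]] mid [93.33  0.6 ]
ears [[0.6, -74.7], [1.5, 75.7]] mid [1.06 0.47]
ear edges(x) [[7.8, -73.9], [-7.1, -75.7], [8.6, 74.8], [-7.1, 76.7]] mid [0.54 0.49]
far edge [[42.0, -61.8], [42.8, 62.3]] mid [42.42  0.26]
```

Emit:
arm_command([
  [[0.015,0,0],0.006,0],
  [[0.025,0,0],0,0],
  [[0.025,0,0],0,0],
  [[0.02,0,0],0,0],
  [[0.0087,0.0002,0],0,0],
  [[0,0,0.013],0,0],
  [[0,0,0.013],0,0],
  [[0,0,0],0,0],
])

```text
clock: 8.3
eef_pos: [475.4, 260.0, 175.3]
eef_rot: [3.115, -0.387, -0.007]
contact_force: [0.1, -0.6, -3.0]
grip_width: 0.158
gripper_force: 89.2
```

```bash
python3 - <<'E'
from h import *
s=sense();R=Ro.from_rotvec(s['eef_rot']).as_matrix();print(s['eef_pos'],s['contact_force'],R.round(4).tolist())
print('to go',R.T@(np.array([477.47,260.75,s['eef_pos'][2]])-s['eef_pos']))
w=save('wrist','w4.png')[:,:,::-1];t=save('side','s4.png')[:,:,::-1];
a=cv2.resize(w[100:400,80:480],(800,600),interpolation=cv2.INTER_CUBIC)
a[:225,250:550]=cv2.resize(t[90:180,150:270],(300,225),interpolation=cv2.INTER_CUBIC);cv2.imwrite('pics/w4b.png',a)
E
```

```text
[475.40472873 260.03106091 175.34799708] [ 0.10497063 -0.56344377 -3.04598195] [[0.9696, -0.2448, -0.0045], [-0.2448, -0.9696, -0.0022], [-0.0038, 0.0032, -1.0]]
to go [ 1.82638795 -1.20266779 -0.01077508]
```

View pics/w4b.png

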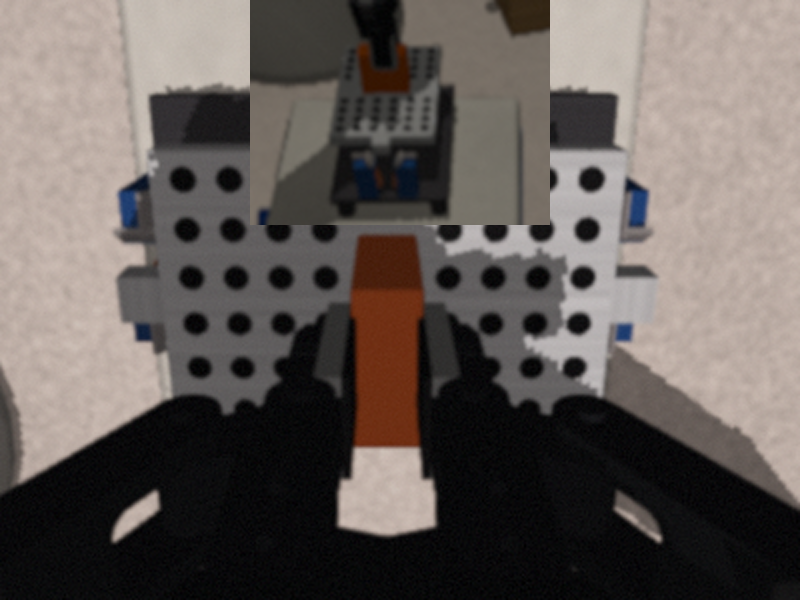

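The ears are above the slots, with tips at (120,295) and (655,293). The post tops either side show the plate about 1 mm off in tool y, which agrees with the pose error.

Emit:
arm_command([
  [[0.0018,-0.0012,0],0,0],
  [[0,0,0],0,0],
  [[0,0,0.003],0,0],
  [[0,0,0.003],0,0],
  [[0,0,0.003],0,0],
  [[0,0,0.002],0,0],
  [[0,0,0],0,0],
  [[0,0,0],0,0],
])

```text
clock: 9.4
eef_pos: [480.0, 261.3, 166.6]
eef_rot: [-3.117, 0.39, -0.0]
contact_force: [0.2, -0.2, -2.7]
grip_width: 0.156
gripper_force: 89.3
```

Emit:
arm_command([
  [[-0.0023,0.0011,0],0,0],
  [[0,0,0],0,0],
  [[0,0,0],0,0],
  [[0,0,0],0,0],
  [[0,0,0],0,0],
  [[0,0,0],0,0],
  [[0,0,0],0,0],
  [[0,0,0],0,0],
])

```text
clock: 10.4
eef_pos: [477.5, 260.7, 166.6]
eef_rot: [-3.117, 0.39, 0.0]
contact_force: [-0.3, 0.5, -2.7]
grip_width: 0.156
gripper_force: 89.3
```

```bash
python3 - <<'E'
from h import *
s=sense();R=Ro.from_rotvec(s['eef_rot']).as_matrix();print(s['eef_pos'],s['contact_force'],R.round(4).tolist())
print('to go',R.T@(np.array([477.47,260.75,s['eef_pos'][2]])-s['eef_pos']))
w=save('wrist','w5.png')[:,:,::-1]
cv2.imwrite('pics/w5b.png',np.hstack([cv2.resize(w[170:290,x:x+80],(400,600),interpolation=cv2.INTER_CUBIC) for x in(120,350)]))
E
```

```text
[477.47284684 260.70886339 166.59228225] [-0.2596497   0.46703349 -2.72247165] [[0.9691, -0.2467, -0.0], [-0.2467, -0.9691, 0.0], [-0.0, -0.0, -1.0]]
to go [-1.29054295e-02 -3.91634398e-02  1.35451868e-06]
```

View pics/w5b.png

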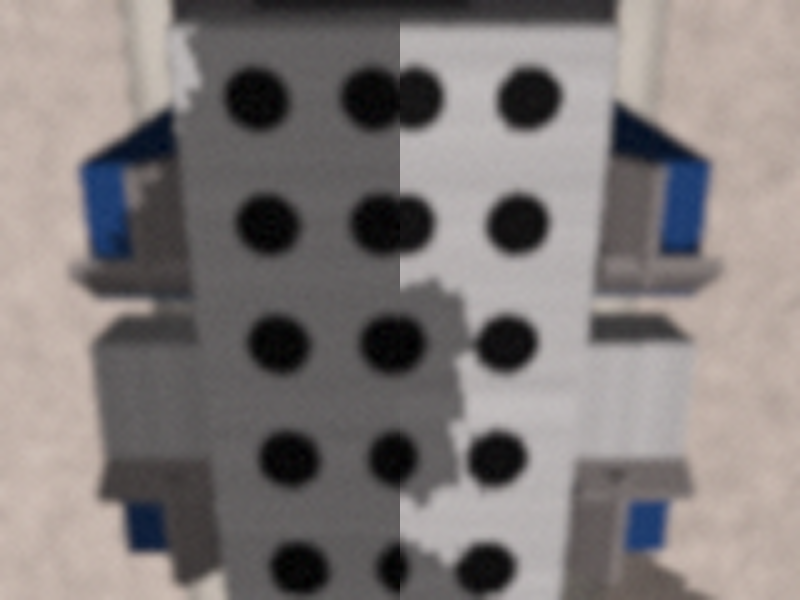

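The ears are centred between the posts to about 0.3 mm in y, with mid columns 273.7 against 274.2. In x they sit within about 0.7 mm of the middle, inside the flares. I'll lower the plate and watch the force.

Emit:
arm_command([
  [[-0.0003,0,0.002],0,0],
  [[0,0,0.002],0,0],
  [[0,0,0.002],0,0],
  [[0,0,0.001],0,0],
  [[0,0,0],0,0],
  [[0,0,0],0,0],
  [[0,0,0],0,0],
  [[0,0,0],0,0],
])

```text
clock: 11.45
eef_pos: [477.2, 260.8, 159.6]
eef_rot: [-3.117, 0.39, -0.0]
contact_force: [0.0, -0.8, -2.7]
grip_width: 0.157
gripper_force: 89.3
```

Emit:
arm_command([
  [[0,0,0.002],0,0],
  [[0,0,0.002],0,0],
  [[0,0,0.002],0,0],
  [[0,0,0.002],0,0],
  [[0,0,0],0,0],
  [[0,0,0],0,0],
  [[0,0,0],0,0],
  [[0,0,0],0,0],
])

```text
clock: 12.45
eef_pos: [477.4, 260.8, 151.7]
eef_rot: [-3.117, 0.39, -0.001]
contact_force: [0.6, -0.4, -1.4]
grip_width: 0.159
gripper_force: 89.5
```

Emit:
arm_command([
  [[0,0,0.002],0,0],
  [[0,0,0.002],0,0],
  [[0,0,0.002],0,0],
  [[0,0,0.002],0,0],
  [[0,0,0],0,0],
  [[0,0,0],0,0],
  [[0,0,0],0,0],
  [[0,0,0],0,0],
])

```text
clock: 13.45
eef_pos: [477.4, 261.2, 143.8]
eef_rot: [-3.116, 0.39, -0.001]
contact_force: [0.3, 1.4, 2.8]
grip_width: 0.158
gripper_force: 90.0
```

Emit:
arm_command([
  [[0,0,0.002],0,0],
  [[0,0,0.002],0,0],
  [[0,0,0.002],0,0],
  [[0,0,0],0,0],
  [[0,0,0],0,0],
  [[0,0,0],0,0],
  [[0,0,0],0,0],
  [[0,0,0],0,0],
])

```text
clock: 14.45
eef_pos: [477.5, 261.0, 138.0]
eef_rot: [-3.117, 0.39, -0.001]
contact_force: [-0.0, 1.0, 5.6]
grip_width: 0.158
gripper_force: 90.4
```

Emit:
arm_command([
  [[0,0,0.002],0,0],
  [[0,0,0.002],0,0],
  [[0,0,0.001],0,0],
  [[0,0,0],0,0],
  [[0,0,0],0,0],
  [[0,0,0],0,0],
  [[0,0,0],0,0],
  [[0,0,0],0,0],
])

```text
clock: 15.45
eef_pos: [477.8, 261.0, 133.7]
eef_rot: [-3.117, 0.391, -0.002]
contact_force: [-0.4, -0.1, 8.6]
grip_width: 0.155
gripper_force: 90.8
```

Emit:
arm_command([
  [[0,0,0.002],0,0],
  [[0,0,0.001],0,0],
  [[0,0,0.001],0,0],
  [[0,0,0],0,0],
  [[0,0,0],0,0],
  [[0,0,0],0,0],
  [[0,0,0],0,0],
  [[0,0,0],0,0],
])

```text
clock: 16.45
eef_pos: [476.7, 260.1, 128.3]
eef_rot: [3.116, -0.391, -0.002]
contact_force: [-0.5, -2.3, 2.1]
grip_width: 0.157
gripper_force: 89.9
```

Emit:
arm_command([
  [[0,0,0.002],0,0],
  [[0,0,0.001],0,0],
  [[0,0,0.001],0,0],
  [[0,0,0],0,0],
  [[0,0,0],0,0],
  [[0,0,0],0,0],
  [[0,0,0],0,0],
  [[0,0,0],0,0],
])

```text
clock: 17.45
eef_pos: [476.8, 260.2, 124.6]
eef_rot: [3.116, -0.391, -0.001]
contact_force: [-1.7, -3.8, 5.3]
grip_width: 0.154
gripper_force: 90.4
```

Emit:
arm_command([
  [[0,0,0.002],0,0],
  [[0,0,0.001],0,0],
  [[0,0,0.001],0,0],
  [[0,0,0],0,0],
  [[0,0,0],0,0],
  [[0,0,0],0,0],
  [[0,0,0],0,0],
  [[0,0,0],0,0],
])

```text
clock: 18.45
eef_pos: [476.8, 260.2, 121.2]
eef_rot: [3.115, -0.39, -0.001]
contact_force: [-3.1, -4.9, 8.9]
grip_width: 0.156
gripper_force: 90.9
```

Emit:
arm_command([
  [[-0.0002,0.0006,0.001],0,0],
  [[0,0,0.001],0,0],
  [[0,0,0.001],0,0],
  [[0,0,0],0,0],
  [[0,0,0],0,0],
  [[0,0,0],0,0],
  [[0,0,0],0,0],
  [[0,0,0],0,0],
])

```text
clock: 19.45
eef_pos: [476.8, 260.2, 118.9]
eef_rot: [3.116, -0.39, 0.0]
contact_force: [-3.5, -3.8, 11.5]
grip_width: 0.159
gripper_force: 91.2
```

Emit:
arm_command([
  [[-0.0002,0.0004,0.001],0,0],
  [[0,0,0.001],0,0],
  [[0,0,0.001],0,0],
  [[0,0,0],0,0],
  [[0,0,0],0,0],
  [[0,0,0],0,0],
  [[0,0,0],0,0],
  [[0,0,0],0,0],
])

```text
clock: 20.45
eef_pos: [476.8, 260.2, 116.5]
eef_rot: [3.117, -0.39, 0.001]
contact_force: [-4.9, -4.4, 12.9]
grip_width: 0.159
gripper_force: 91.5
```

```bash
python3 - <<'E'
from h import *
s=sense();print(s['eef_pos'],s['contact_force'],s['moment'])
w=save('wrist','w6.png')[:,:,::-1];t=save('side','s6.png')[:,:,::-1]
cv2.imwrite('pics/w6b.png',np.hstack([cv2.resize(w[150:310,x:x+80],(300,600),interpolation=cv2.INTER_CUBIC) for x in(120,350)]+[cv2.resize(t[130:190,180:200+0],(200,600),interpolation=cv2.INTER_CUBIC)]))
a=np.hstack([cv2.resize(w[170:290,x:x+80],(200,300),interpolation=cv2.INTER_CUBIC) for x in(120,350)])
b=cv2.resize(t[120:180,170:250],(400,300),interpolation=cv2.INTER_CUBIC)
cv2.imwrite('pics/w6b.png',cv2.resize(np.hstack([a,b]),(800,300)))
E
```

```text
[476.78157313 260.18468619 116.48627019] [-4.9039841  -4.37640144 12.85636141] [-0.96018445  0.9212299  -0.05006892]
```

View pics/w6b.png

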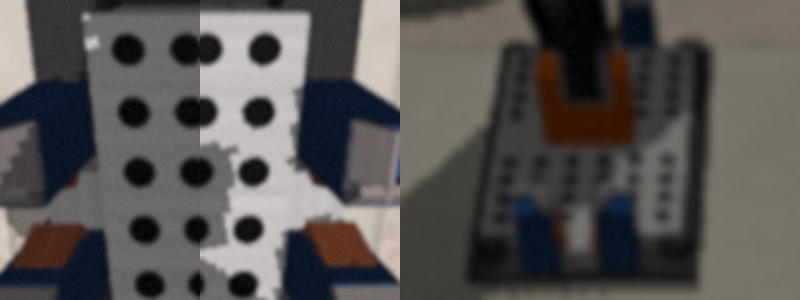

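The clips look closed over both ears: only about 9 of the 14 mm ear width is visible between the copper leaves. I'll push on to about 17 N to make sure it is home.

Emit:
arm_command([
  [[-0.0008,0.0008,0],0,0],
  [[0,0,0.001],0,0],
  [[0,0,0.001],0,0],
  [[0,0,0],0,0],
  [[0,0,0],0,0],
  [[0,0,0],0,0],
  [[0,0,0],0,0],
  [[0,0,0],0,0],
])

```text
clock: 21.55
eef_pos: [476.8, 260.2, 115.2]
eef_rot: [-3.117, 0.39, -0.004]
contact_force: [-3.5, -3.7, 14.1]
grip_width: 0.149
gripper_force: 91.7
```

Emit:
arm_command([
  [[-0.0003,0.0003,0.001],0,0],
  [[0,0,0.0005],0,0],
  [[0,0,0],0,0],
  [[0,0,0],0,0],
  [[0,0,0],0,0],
  [[0,0,0],0,0],
  [[0,0,0],0,0],
  [[0,0,0],0,0],
])

```text
clock: 22.55
eef_pos: [476.8, 260.2, 114.1]
eef_rot: [-3.116, 0.39, -0.005]
contact_force: [-3.2, -4.0, 16.6]
grip_width: 0.158
gripper_force: 91.7
```

```bash
python3 - <<'E'
from h import *
s=sense();R=Ro.from_rotvec(s['eef_rot']).as_matrix();print(s['eef_pos'],s['contact_force'])
np.savez('s7.npz',p=s['eef_pos'],r=s['eef_rot'])
w=save('wrist','w7.png')[:,:,::-1]
cv2.imwrite('pics/w7b.png',cv2.resize(w[120:320,130:420],(800,552),interpolation=cv2.INTER_CUBIC))
E
```

```text
[476.80419354 260.16786097 114.06448547] [-3.22857113 -4.02116662 16.57842887]
```

View pics/w7b.png

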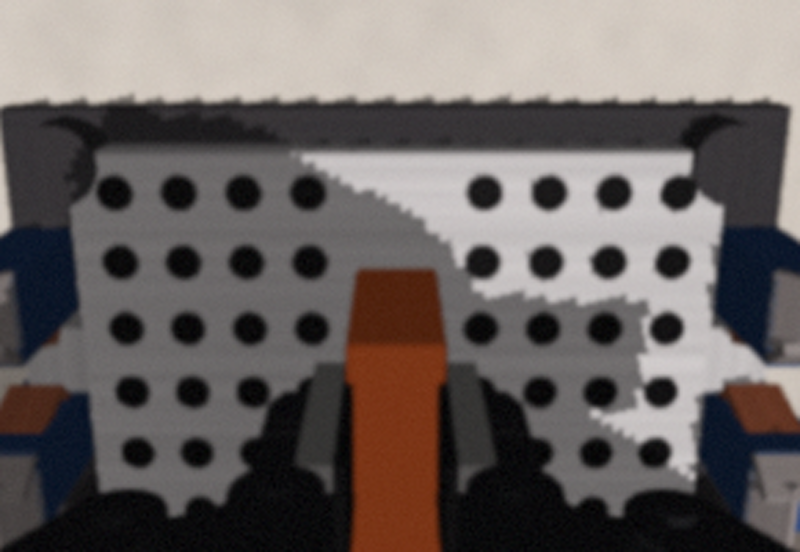

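The plate lies flat inside the floor outline. Comparing the edge scales puts its underside 1 ± 1.5 mm from the floor, so it looks home. I'll ease up with the bracket, then let go.

Emit:
arm_command([
  [[0,0,-0.002],0,0],
  [[0,0,-0.002],0,0],
  [[0,0,-0.002],0,0],
  [[0,0,-0.002],0,0],
  [[0,0,-0.002],0,0],
  [[0,0,-0.002],0,0],
  [[0,0,0],0,0],
  [[0,0,0],0,0],
])

```text
clock: 23.6
eef_pos: [476.8, 260.1, 124.2]
eef_rot: [-3.115, 0.39, -0.005]
contact_force: [0.5, -0.8, 5.6]
grip_width: 0.16
gripper_force: 90.3
```

Emit:
arm_command([
  [[0,0,-0.002],0,0],
  [[0,0,-0.001],0,0],
  [[0,0,0],0,0.3],
  [[0,0,0],0,0.5],
  [[0,0,0],0,0.5],
  [[0,0,0],0,0.5],
  [[0,0,-0.01],0,0.5],
  [[0,0,-0.03],0,0.5],
])

```text
clock: 24.6
eef_pos: [473.9, 258.3, 165.4]
eef_rot: [3.115, -0.39, -0.006]
contact_force: [-0.3, 1.1, 0.6]
grip_width: 0.501
gripper_force: 0.0
```

Emit:
arm_command([
  [[0,0,-0.04],0,0.5],
  [[-0.02,0,-0.04],0,0.5],
  [[-0.03,0,-0.02],0,0.5],
  [[-0.02,0,0],0,0.5],
  [[0,0,0],0,0.5],
  [[0,0,0],0,0.5],
  [[0,0,0],0,0.5],
  [[0,0,0],0,0.5],
])

```text
clock: 25.6
eef_pos: [407.8, 275.9, 265.4]
eef_rot: [3.117, -0.392, -0.002]
contact_force: [1.0, -0.5, -0.8]
grip_width: 0.498
gripper_force: 0.0
```

```bash
python3 - <<'E'
from h import *
s=sense();print(s['eef_pos'],s['contact_force'])
np.savez('s8.npz',p=s['eef_pos'],r=s['eef_rot'])
w=save('wrist','w8.png')[:,:,::-1]
cv2.imwrite('pics/w8b.png',cv2.resize(w[40:280,120:440],(800,600),interpolation=cv2.INTER_CUBIC))
E
```

```text
[407.82210692 275.85235787 265.41516966] [ 1.01193672 -0.51972288 -0.81551377]
```

View pics/w8b.png

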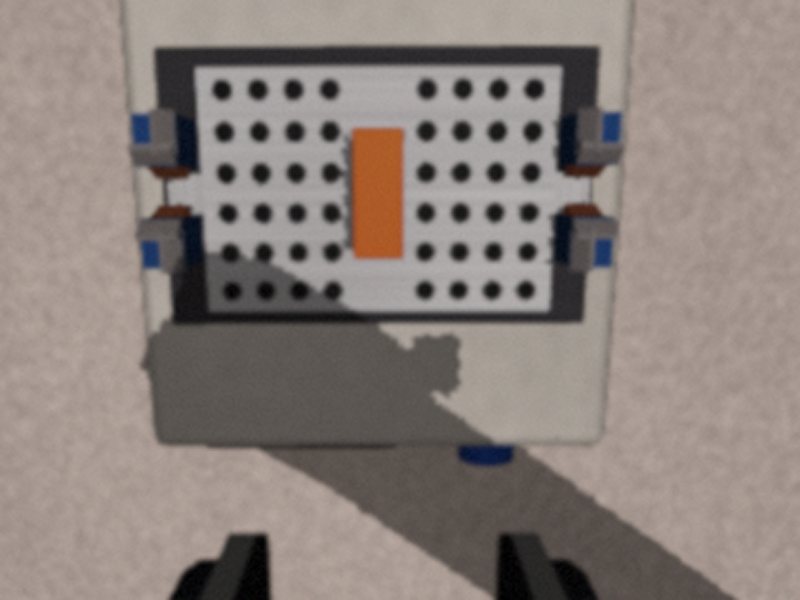

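The plate sits level and centred between the posts. On both sides the clips have closed to about 10 mm over the 14 mm ears, so both are snapped in. The gripper is clear.

```bash
python3 -c "
from rig import *
print(close_job())"
```

```text
the job is handed in; nothing more can be done
None
```

I put the plate in the bracket with both ears past the clips, let go, and handed the job in at about 26 s; the push peaked at about 19 N by end-of-move readings, and the last images show it flat and, as near as they can tell (about 1.5 mm), fully home.

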